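# Make up two field-service kits

## Robot

A 6-joint arm with a two-finger parallel gripper is mounted at the origin on a cart in front of the work surface, level with it; the furniture and walls round the work are solid. World frame = base frame: x ahead of the robot, y to its left, z up, the work surface at z = 0. Lengths are in mm, angles in rad, forces in N, time in s.
With the tool pointing down it reaches from about 300 to 850 mm from the base axis. Payload 5.4 kg.
Tool frame: the origin (TCP) lies at the very end of the fingers, on their centre line; the grasp point (between the pads) lies 19 mm behind it; z points along the fingers, y is the direction in which the jaws open and shut (so a half turn about z gives the same grasp; the last joint's range is limited). The gripper opens to 85 mm and grips with 20 to 120 N. Pads are 22 mm wide; open, the fingers measure 114 mm over their backs; the gripper's body (76 mm by 85 mm) begins 54 mm behind the grasp point. The pads swing forward as they close: fully open they stand 13 mm farther back than shut.
Start: joints at [-1.471, 0.158, 1.597, -0, 1.386, -0.21], TCP at [175.275, -547.617, 231.299] pointing down, gripper open.
Joint ranges: [-2.91, 2.91], [-0.94, 2.29], [0.18, 2.7], [-1.29, 4.43], [0.17, 2.64], [-3, 3]. Speed limits (rad/s): [2.57, 2.57, 3.14, 3.14, 3.14, 3.14].

## Interface

Orientations are given as a unit quaternion [w, x, y, z].
In Python, from rig import * gives the robot as it stands.
- The arm moves only by the tool play_rows, never from a script. Its argument "deltas" is a list that holds one entry, the list of rows, each a list of 5 numbers: the closure in counts, from 0 (fully open) to 255 (shut), then the shift along the tool's x, y, z in m, then the turn about the tool's z in rad. A call has 1 to 5 rows; each row is the pose to reach, as a shift and turn from the pose measured when the call began, along the tool's axes at that moment; what a row does not reach only later rows make up. A row lasts 1/8 s, in which the tool goes at most 62.5 mm and 10.7 degrees, less where a joint would pass 70% of its speed; a pose out of reach is approached as far as the arm can. A call with a gripper value outside its range is refused whole. The fingers move at their own pace and stop on an object; "grip_force" is the grip in N (left out, the last holds). Time passes only in rows, so rows that repeat a pose let the fingers close. It gives the time, the measured TCP pose, the force and the opening at its end, in the units of the state.
- state(): the state, without advancing time (a new reading comes with each control period).
- snapshot(name): name is "side" or "top"; returns the picture (400x640x3 uint8, blue, green, red); there is no depth.
- get_calibration(name): a dict with "vertical_fov" (degrees; the focal length in pixels is half the picture's height over the tangent of half this angle, whatever the lens; pixels are square), "cx", "cy" (the principal point, pixels), "k1" (the pictures are not rectified: a ray, as slopes to the right and down, at radius r is drawn at 1 + k1 r^2 times it, then the intrinsics apply), "origin" and "orientation" of the camera in the world. Camera axes: x right, y down, z forward; pixel columns grow to the right and rows downward; lengths in mm; the calibration is good to about 2 mm. A picture is of the moment at which its call begins. get_calibration takes no time and is no camera call.
- hand_in(): hands the job in, once; it reports no verdict.
The state is a dict: "clock": time; "joint_positions": joint angles; "qvel": joint speeds; "joint_torque": joint torques, N m; "tcp_pos": TCP position; "eef_rot": TCP orientation; "ft_force": force on the tool from outside, world axes, zero at the start; "wrist_torque": the same for the moment, N m; "gripper_width": finger opening in mm.
Only numpy, scipy, OpenCV 4.12 (cv2) and the standard library are available. Lean on these libraries where they do the work, as an engineer would, in place of code of your own. Each camera call takes 0.05 s, during which the arm holds its last target. There are 200 camera calls.

## Task

Make up the two service kits on the bench from the stock lying behind them: the smaller tray gets one lithium cell and the white plug-in charger, its pins pointing into the narrow end of its pocket; the larger tray gets the other cell, the black fuse holder and the spool of solder. Set every part down flat in the foam pocket cut for it rather than dropping it from a height. The terminal strip, circuit board and tape are not needed.

Things in the scene. Friction and masses are not known exactly. Their poses are not given: they have to be found in the camera images.
- charger_tray: smaller kit tray, 122 x 172 mm (x, y), fixed; grey rim 19 mm high, black foam top 16, pocket floors 6 mm above the bench. Origin: centre of underside, z up. Pockets lie lengthwise along its x; a 38 mm wide finger channel, floor 8.5 mm up, crosses their middles along y (-75 to 75). Pockets, mm: cell 79 x 32 at x -10, y 38; charger body 59 x 58 centred at x -10, y -26, its end towards +x narrowing to 48 (plug), then 30 mm wide (pins), to x 50
- pack_tray: larger kit tray, 102 x 227 mm (x, y), fixed; grey rim 19 mm high, black foam top 16, pocket floors 6 mm above the bench. Origin: centre of underside, z up. Pockets lie lengthwise along its x; a 38 mm wide finger channel, floor 8.5 mm up, crosses their middles along y (-102 to 102). Pockets, mm, all at x 0: cell 79 x 32 at y 66.5; fuse holder 59 x 34 at y 16.5; round, 66 diameter, for the solder spool at y -49.5
- cell_a_mid (a point): first round lithium cell lying on its side, 18 mm diameter, 65 mm long, 46 g. Point: its centre, 9 mm above its underside; y runs along the cell. It does not roll; fingers closing across it stop at 12 mm. Both cells are alike: either may go in either tray
- cell_b_mid (a point): second round lithium cell lying on its side, 18 mm diameter, 65 mm long, 46 g. Point: its centre, 9 mm above its underside; y runs along the cell. It does not roll; fingers closing across it stop at 12 mm. Both cells are alike: either may go in either tray
- charger_mid (a point): white plug-in charger lying on its side: body 44 mm wide (x), 45 mm long (y), 30 mm high, 90 g, with a narrower plug block and two pins on its -y end (76 mm overall). Point: centre of the body, 15 mm above its underside; grasp across x
- charger_pins (a point): the same charger: the tips of its pins, 52.5 mm from the body's centre
- fuse_mid (a point): black blade fuse holder, block 20 mm wide (x), 45 mm long (y), 18 mm high, 50 g, with an orange fuse standing 8 mm out of its top. Point: centre of the block, 9 mm above its underside; may lie either way round
- spool_mid (a point): spool of solder wire standing on end, 52 mm diameter, 34 mm high, 0.26 kg. Point: its centre, 17 mm above its underside
There are look-alikes about, which are no part of the job. What is shaped like the part that bears fuse_mid but turquoise is not meant.

How it is judged (in metres and radians):
At the end, for the whole second after the job is handed in: Each part lies in its own pocket: within 12 mm of the pocket's centre along the tray's x and y and within 4 mm of lying on its floor; one cell in each tray, cells and fuse holder lengthwise within 0.5 rad, the charger's pins in the narrow end; all released and at rest (under 10 mm/s) (((x of cell_a_mid in the frame of charger_tray between -0.022 and 0.002 m and y of cell_a_mid in the frame of charger_tray between 0.026 and 0.05 m and z of cell_a_mid in the frame of charger_tray between 0.011 and 0.019 m and angle between the y axis of cell_a_mid and the x axis of charger_tray, either way round below 0.5 rad and x of cell_b_mid in the frame of pack_tray between -0.012 and 0.012 m and y of cell_b_mid in the frame of pack_tray between 0.0545 and 0.0785 m and z of cell_b_mid in the frame of pack_tray between 0.011 and 0.019 m and angle between the y axis of cell_b_mid and the x axis of pack_tray, either way round below 0.5 rad) or (x of cell_b_mid in the frame of charger_tray between -0.022 and 0.002 m and y of cell_b_mid in the frame of charger_tray between 0.026 and 0.05 m and z of cell_b_mid in the frame of charger_tray between 0.011 and 0.019 m and angle between the y axis of cell_b_mid and the x axis of charger_tray, either way round below 0.5 rad and x of cell_a_mid in the frame of pack_tray between -0.012 and 0.012 m and y of cell_a_mid in the frame of pack_tray between 0.0545 and 0.0785 m and z of cell_a_mid in the frame of pack_tray between 0.011 and 0.019 m and angle between the y axis of cell_a_mid and the x axis of pack_tray, either way round below 0.5 rad)) and x of charger_mid in the frame of charger_tray between -0.022 and 0.002 m and y of charger_mid in the frame of charger_tray between -0.038 and -0.014 m and z of charger_mid in the frame of charger_tray between 0.017 and 0.025 m and x of charger_pins in the frame of charger_tray above 0.025 m and x of fuse_mid in the frame of pack_tray between -0.012 and 0.012 m and y of fuse_mid in the frame of pack_tray between 0.0045 and 0.0285 m and z of fuse_mid in the frame of pack_tray between 0.011 and 0.019 m and angle between the y axis of fuse_mid and the x axis of pack_tray, either way round below 0.5 rad and x of spool_mid in the frame of pack_tray between -0.012 and 0.012 m and y of spool_mid in the frame of pack_tray between -0.0615 and -0.0375 m and z of spool_mid in the frame of pack_tray between 0.019 and 0.027 m and linear speed of each of cell_a, cell_b, charger, fuse, spool below 0.01 m/s); the robot touches nothing.
It fails at once if a part falls freely more than about 7 cm above the table (parts are set down, not dropped or thrown) ((height (world z) of cell_a_mid above 0.09 m and contact force between cell_a and anything else below 0.01 N) or (height (world z) of cell_b_mid above 0.09 m and contact force between cell_b and anything else below 0.01 N) or (height (world z) of charger_mid above 0.09 m and contact force between charger and anything else below 0.01 N) or (height (world z) of fuse_mid above 0.09 m and contact force between fuse and anything else below 0.01 N) or (height (world z) of spool_mid above 0.09 m and contact force between spool and anything else below 0.01 N)).
It also fails if it takes over 109 s, if anything falls off the work surface, if the arm or the gripper's body presses on something with over 40 N, if the wrist force passes 120 N, or if a joint passes its speed limit or range.

## Working session

There is one attempt and no reset: what is moved stays moved. The work goes in short steps, Python scripts to look and compute and a tool call to move; the robot and the scene stay as the last step left them, time stands still between calls to the robot, and variables do not carry over. Pictures are saved under pics/ and viewed, about 12 in all and at most 16, crops included, and the job is handed in when it is done.

Besides the shell and the picture viewer there is one more tool, called after "Request:" in YAML: its name, and indented under it one key for each argument. play_rows: Moves the arm, as the interface text tells. Its arguments: {"type":"object","properties":{"deltas":{"type":"array","items":{"type":"array","items":{"type":"array","items":{"type":"number"}}}},"grip_force":{"type":"number"}},"required":["deltas"]}

```bash
mkdir -p pics; python3 - <<'E'
from rig import *
import cv2
s=state();print(s)
for n in("top","side"):
    c=get_calibration(n);print(n,c)
    cv2.imwrite(f"pics/{n}0.png",snapshot(n))
E
```

```text
{'clock': 0.0, 'joint_positions': array([-1.47109931e+00,  1.59061952e-01,  1.59827379e+00, -9.82044605e-06,
        1.38620614e+00, -2.10088733e-01]), 'qvel': array([ 0.00072448, -0.00065899,  0.00012148, -0.00050959, -0.00071047,
       -0.00180283]), 'joint_torque': array([-2.46257372e-05, -3.95991004e+01, -3.31433523e+01, -1.66814348e-04,
        8.36742605e-03,  1.29830286e-05]), 'tcp_pos': array([ 175.21138218, -547.00326501,  230.28885092]), 'eef_rot': array([-9.73394029e-04,  9.88027454e-01,  1.54275077e-01,  4.89486630e-05]), 'ft_force': array([-0.1550166 , -0.39059275, -0.47430033]), 'wrist_torque': array([0.02725158, 0.03459037, 0.01545149]), 'gripper_width': 85.62185238704893}
top {'vertical_fov': 50.40811724823752, 'cx': 311.9288125055073, 'cy': 201.3875065842205, 'k1': -0.11286753865642493, 'origin': array([ 385.47020832,   55.90811883, 1215.6683061 ]), 'orientation': array([ 0.05794848, -0.69749586,  0.71122265, -0.06560362])}
side {'vertical_fov': 56.084265183284494, 'cx': 316.6918090568974, 'cy': 199.11701872944212, 'k1': -0.011234388460107278, 'origin': array([ 291.66986768, -666.20461769,  511.46476277]), 'orientation': array([-0.48949777,  0.85192844, -0.15977426,  0.09529984])}
```

View pics/top0.png

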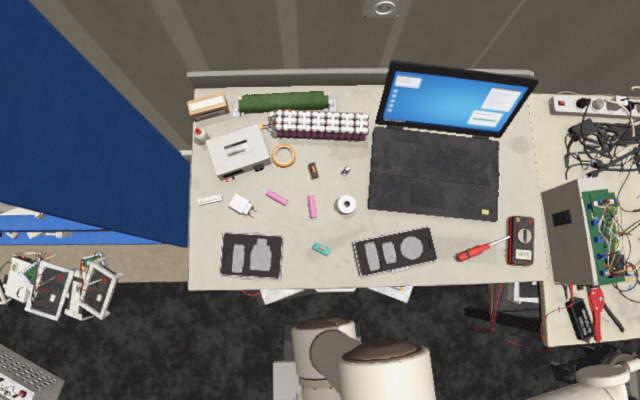

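View pics/side0.png

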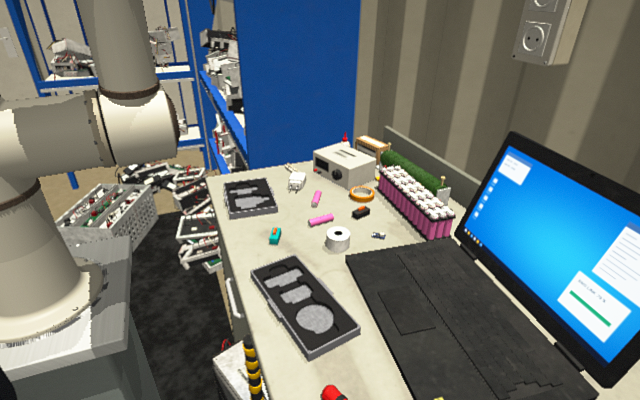

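Candidates (top view): cells at (277,198) and (312,207), with the pink pack of cells at (318,125) not loose. For the fuse holder there is black/orange (313,170) against turquoise (321,249), which I reject. The charger is white at (242,204), with the terminal strip at (209,200). The spool is at (346,204), with tape at (284,155). A close crop will check these choices.

```bash
cat > h.py <<'E'
import numpy as np, cv2
from rig import *
from scipy.spatial.transform import Rotation as R
def cam(n):
    c=get_calibration(n);f=200/np.tan(np.radians(c["vertical_fov"])/2)
    q=c["orientation"];return c,f,R.from_quat([q[1],q[2],q[3],q[0]]).as_matrix()
def p2w(n,uv,z):
    c,f,M=cam(n);uv=np.atleast_2d(uv).astype(float)
    d=(uv-[c["cx"],c["cy"]])/f;s=d.copy()
    for _ in range(20): s=d/(1+c["k1"]*(s**2).sum(1,keepdims=True))
    r=np.c_[s,np.ones(len(s))]@M.T
    o=c["origin"];return o+r*((z-o[2])/r[:,2:3])
def w2p(n,P):
    c,f,M=cam(n);p=(np.atleast_2d(P)-c["origin"])@M;s=p[:,:2]/p[:,2:]
    return s*(1+c["k1"]*(s**2).sum(1,keepdims=True))*f+[c["cx"],c["cy"]]
def rect(mask,n,z,amin=15):
    "contours on plane z: centre, size, axis angle of long side (deg, world)"
    cs,_=cv2.findContours(mask.astype(np.uint8),cv2.RETR_EXTERNAL,cv2.CHAIN_APPROX_NONE);o=[]
    for k in cs:
        if cv2.contourArea(k)<amin: continue
        w=p2w(n,k[:,0,:],z)[:,:2].astype(np.float32)
        (c,s,a)=cv2.minAreaRect(w)
        if s[0]<s[1]: a+=90;s=s[::-1]
        o.append((k[:,0,:].mean(0).round(),np.round(c,1),np.round(s,1),round((a+90)%180-90,1)))
    return o
E
python3 - <<'E'
from h import *
im=cv2.imread("pics/top0.png")
cv2.imwrite("pics/crop.png",cv2.resize(im[135:285,188:448],None,fx=3,fy=3,interpolation=cv2.INTER_CUBIC))
h=cv2.cvtColor(im,cv2.COLOR_BGR2HSV).astype(int);H,S,V=h[...,0],h[...,1],h[...,2]
roi=np.zeros(H.shape,bool);roi[140:285,192:440]=1
def show(t,m,z,a=15):
    for r in rect(m&roi,"top",z,a): print(t,*r)
show("cell",(H>140)&(H<175)&(S>70),9)
show("dark",(V<70),18,60)
show("white",(V>225)&(S<25),20,20)
E
```

```text
cell [312. 206.] [585.4  41.6] [60.5 16.5] 6.4
cell [276. 197.] [613.5 144.2] [62.1 16.6] 58.9
dark [247. 256.] [446.8 214.7] [162.1 111.7] 85.2
dark [389. 252.] [ 451.2 -192.8] [216.4  89.8] -79.7
dark [385. 156.] [ 730.1 -176.7] [89.1 23.7] -3.2
dark [408. 174.] [ 673.  -230.1] [222.2 207.6] -4.4
white [347. 203.] [588.8 -58. ] [49.4 48.6] -46.3
white [240. 204.] [594.2 246.2] [57.5 40.7] 58.3
white [210. 198.] [609.4 336.7] [68.8 16.7] -79.6
white [236. 152.] [757.2 257.4] [159.2 107. ] -72.1
```

View pics/crop.png

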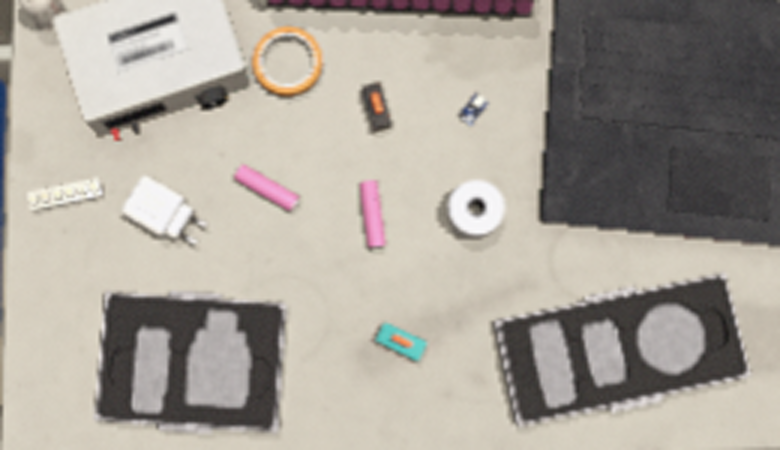

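```bash
python3 - <<'E'
from h import *
t=cv2.imread("pics/top0.png");s=cv2.imread("pics/side0.png")
def hsv(im): 
    h=cv2.cvtColor(im,cv2.COLOR_BGR2HSV).astype(int);return h[...,0],h[...,1],h[...,2]
def box(m,x0,y0,x1,y1):
    o=np.zeros(m.shape,bool);o[y0:y1,x0:x1]=m[y0:y1,x0:x1];return o
H,S,V=hsv(t)
def show(l,m,n,z,a=15):
    for r in rect(m,n,z,a): print(l,*r)
show("spool",box((V>200)&(S<30),330,190,362,220),"top",34)
show("charger",box((V>215)&(S<30),228,190,262,220),"top",30)
show("fuse z18",box((V<110)|((S>130)&(H<20)),306,160,322,181),"top",18)
show("pockC",box((V>105),222,237,281,275),"top",6,60)
show("pockP",box((V>105),360,233,432,272),"top",6,60)
show("foamC",box(V<110,215,228,290,283),"top",16,300)
show("foamP",box(V<110,345,222,440,283),"top",16,300)
H,S,V=hsv(s)
show("S cell",box((H>140)&(H<175)&(S>70),300,180,340,235),"side",9)
show("S spool",box((V>215)&(S<30),320,220,355,245),"side",34)
show("S pock",box(V>95,262,265,350,345),"side",6,100)
show("S pockC",box(V>95,226,180,275,215),"side",6,60)
show("S fuse18",box((V<80)|((S>130)&(H<20)),350,203,372,222),"side",18)
show("S charger",box((V>215)&(S<30),285,165,310,195),"side",30)
E
```

```text
spool [344. 206.] [583.8 -54. ] [89.  83.2] 88.9
charger [240. 204.] [592.9 245. ] [59.1 42.3] 59.2
fuse z18 [313. 171.] [688.5  37.1] [44.9 17.9] 13.6
pockC [238. 258.] [440.1 253.8] [80.3 33. ] -4.4
pockC [260. 256.] [450.7 189.4] [90.5 59.8] -0.9
pockP [409. 268.] [ 407.5 -225. ] [141.9  28.4] 88.4
pockP [372. 256.] [ 438.9 -126.6] [80.8 33.5] 7.1
pockP [389. 252.] [ 448.  -175.9] [60.5 34.3] 11.4
pockP [411. 248.] [ 459.7 -241.4] [65.1 64.7] 54.7
pockP [377. 235.] [ 493.5 -148.2] [107.2  20.1] 88.8
foamC [251. 255.] [447.6 214.9] [168.7 115.1] 85.5
foamP [392. 251.] [ 450.7 -189.9] [228.   95.2] -79.8
S cell [321. 219.] [584.8  42.6] [71.2 29.2] 7.7
S cell [316. 197.] [614.4 149.6] [75.3 17.5] 59.6
S spool [338. 233.] [584.6 -56.4] [53.  52.9] -21.0
S pock [315. 318.] [ 460.8 -238. ] [64.6 60.4] -60.5
S pock [296. 295.] [ 447.7 -174. ] [55.6 33.6] 10.9
S pock [277. 321.] [ 380.5 -209.3] [158.8  57.3] -79.7
S pock [283. 279.] [ 439.  -124.8] [75.7 31.9] 10.1
S pock [334. 283.] [ 539.2 -170.3] [157.   75.1] -79.4
S pockC [251. 201.] [448.3 191.1] [88.9 57.1] -4.1
S pockC [247. 209.] [416.3 173.2] [183.7  91.5] -50.7
S pockC [243. 190.] [438.6 256.2] [77.9 32.1] -3.8
S pockC [272. 188.] [518.8 237.3] [120.9  22.7] 83.7
S fuse18 [360. 212.] [682.7  23.9] [61.6 32.8] 31.9
S charger [297. 177.] [590.2 242. ] [74.4 41.9] 59.4
```

```bash
cat >> h.py <<'E'
def yaw(q=None):
    q=state()["eef_rot"] if q is None else q
    x=R.from_quat([q[1],q[2],q[3],q[0]]).as_matrix()[:,0];return np.degrees(np.arctan2(x[1],x[0]))
def chain(*targets,start=None):
    "targets (x,y,z mm, yaw deg): tool-frame shift m and turn rad for each, one from another"
    s=state();c=np.r_[s["tcp_pos"],yaw()] if start is None else np.array(start,float)
    print("now",c.round(1),"w",round(s["gripper_width"],1),"F",s["ft_force"].round(1),"t",round(s["clock"],2))
    for t in targets:
        d=np.array(t,float)-c;p=np.radians(c[3]);co,si=np.cos(p),np.sin(p)
        dy=(d[3]+180)%360-180
        print(t,"->",np.round([(d[0]*co+d[1]*si)/1e3,(d[0]*si-d[1]*co)/1e3,-d[2]/1e3,-np.radians(dy)],4));c=np.array(t,float)
E
python3 - <<'E'
from h import *
chain((585.5,-56.5,80,10.4))
E
```

```text
now [ 175.2 -547.1  230.4   17.7] w 85.3 F [-0.4 -0.2 -0.2] t 0.1
(585.5, -56.5, 80, 10.4) -> [ 0.5403 -0.3422  0.1504  0.1283]
```

Request:
play_rows:
  deltas:
    - [[40,0.27,-0.171,0.06,0.064],[40,0.27,-0.171,0.06,0.064],[40,0.27,-0.171,0.06,0.064],[40,0.27,-0.171,0.06,0.064],[40,0.27,-0.171,0.06,0.064]]
  grip_force: 60

```text
clock: 0.72
tcp_pos: [372.7, -309.9, 172.7]
eef_rot: [-0.001, 0.992, 0.122, 0.0]
ft_force: [0.3, -0.3, -0.5]
gripper_width: 72.0
```

```bash
python3 - <<'E'
from h import *
chain((585.5,-56.5,80,10.4))
E
```

```text
now [ 372.7 -309.9  172.7   14.1] w 72.0 F [ 0.3 -0.3 -0.5] t 0.72
(585.5, -56.5, 80, 10.4) -> [ 0.268  -0.1941  0.0927  0.0639]
```

Request:
play_rows:
  deltas:
    - [[40,0.268,-0.194,0.093,0.064],[40,0.268,-0.194,0.093,0.064],[40,0.268,-0.194,0.093,0.064],[40,0.268,-0.194,0.093,0.064],[40,0.268,-0.194,0.093,0.064]]

```text
clock: 1.35
tcp_pos: [565.9, -79.2, 88.2]
eef_rot: [-0.001, 0.996, 0.091, -0.0]
ft_force: [0.2, -0.2, 0.2]
gripper_width: 71.9
```

Request:
play_rows:
  deltas:
    - [[40,0,0,0,0],[40,0,0,0,0]]

```text
clock: 1.6
tcp_pos: [565.5, -79.1, 87.8]
eef_rot: [-0.001, 0.996, 0.091, -0.001]
ft_force: [0.3, -0.6, 0.7]
gripper_width: 71.9
```

```bash
python3 - <<'E'
from h import *
chain((585.5,-56.5,80,10.4))
a=snapshot("top")[130:290,180:450];b=snapshot("side")[160:320,220:440]
cv2.imwrite("pics/c1.png",cv2.resize(np.hstack([a,b]),None,fx=1.6,fy=1.6,interpolation=cv2.INTER_CUBIC))
E
```

```text
now [565.5 -79.1  87.8  10.4] w 71.9 F [ 0.3 -0.6  0.7] t 1.6
(585.5, -56.5, 80, 10.4) -> [ 0.0238 -0.0186  0.0078  0.0008]
```

View pics/c1.png

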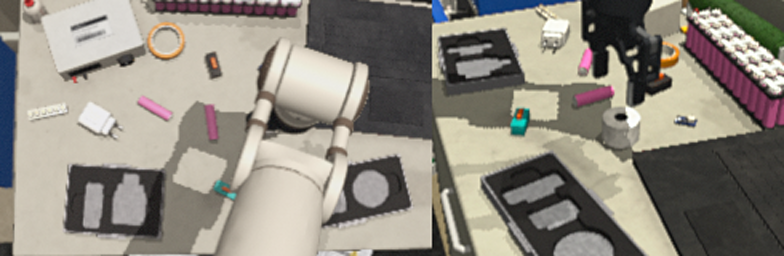

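The close look shows the open gripper just above the spool, which sits at about (620,127) in the side half. I'll align, descend and close.

Request:
play_rows:
  deltas:
    - [[40,0.024,-0.0186,0.008,0],[40,0.024,-0.0186,0.008,0],[40,0.024,-0.0186,0.045,0],[40,0.024,-0.0186,0.082,0],[40,0.024,-0.0186,0.083,0]]

```text
clock: 2.33
tcp_pos: [582.6, -58.0, 3.2]
eef_rot: [-0.002, 0.996, 0.089, -0.003]
ft_force: [-0.7, 0.7, 0.3]
gripper_width: 71.8
```

Request:
play_rows:
  deltas:
    - [[200,0,0,0,0],[200,0,0,0,0],[200,0,0,0,0],[200,0,0,0,0],[200,0,0,0,0]]
  grip_force: 60

```text
clock: 2.95
tcp_pos: [584.0, -59.0, 5.4]
eef_rot: [-0.001, 0.996, 0.089, -0.002]
ft_force: [-1.8, -1.5, 5.9]
gripper_width: 50.1
```

```bash
python3 - <<'E'
from h import *
chain()
P=(585.5,-56.5)
a=snapshot("side")[150:310,240:440]
cv2.imwrite("pics/c2.png",cv2.resize(a,None,fx=2.5,fy=2.5,interpolation=cv2.INTER_CUBIC))
chain((585.5,-56.5,60,10.4),(460,-240.5,60,10.4),(460,-240.5,10.5,10.4))
E
```

```text
now [584.  -59.    5.4  10.2] w 50.1 F [-1.8 -1.5  5.9] t 2.95
now [584.  -59.    5.4  10.2] w 49.9 F [-2.4 -2.3  7.5] t 3.0
(585.5, -56.5, 60, 10.4) -> [ 0.0019 -0.0022 -0.0546 -0.0028]
(460, -240.5, 60, 10.4) -> [-0.1567  0.1583 -0.     -0.    ]
(460, -240.5, 10.5, 10.4) -> [ 0.      0.      0.0495 -0.    ]
```

View pics/c2.png

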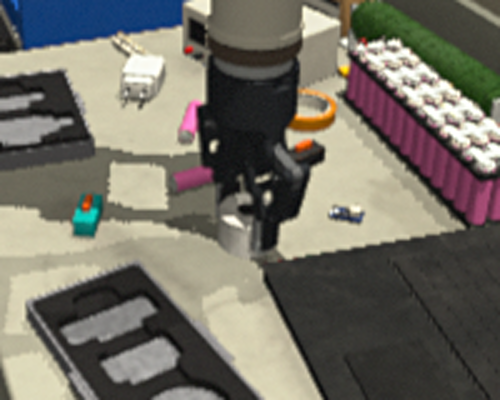

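The gripper is on the spool (opening 50 mm, the fingers straddling it at (240,215)). Next I lift and carry it.

Request:
play_rows:
  deltas:
    - [[200,0,0,-0.03,0],[200,0,0,-0.055,0],[200,-0.04,0.04,-0.055,0],[200,-0.08,0.08,-0.055,0],[200,-0.12,0.12,-0.055,0]]

```text
clock: 3.62
tcp_pos: [486.4, -199.6, 60.9]
eef_rot: [-0.001, 0.996, 0.09, -0.001]
ft_force: [1.0, 0.2, -2.6]
gripper_width: 50.2
```

```bash
python3 - <<'E'
from h import *
chain((460,-240.5,60,10.4))
E
```

```text
now [ 486.4 -199.6   60.9   10.3] w 50.2 F [ 1.   0.2 -2.6] t 3.62
(460, -240.5, 60, 10.4) -> [-0.0333  0.0356  0.0009 -0.0019]
```

Request:
play_rows:
  deltas:
    - [[200,-0.033,0.0355,0,0],[200,-0.033,0.0355,0,0],[200,-0.033,0.0355,0,0],[200,-0.033,0.0355,0.025,0],[200,-0.033,0.0355,0.025,0]]

```text
clock: 4.25
tcp_pos: [459.3, -237.8, 34.1]
eef_rot: [-0.002, 0.996, 0.091, -0.003]
ft_force: [-1.0, -0.3, -2.4]
gripper_width: 49.8
```

```bash
python3 - <<'E'
from h import *
chain((460,-240.5,11.5,10.4))
a=snapshot("side")[210:370,220:420]
cv2.imwrite("pics/c3.png",cv2.resize(a,None,fx=2.5,fy=2.5,interpolation=cv2.INTER_CUBIC))
E
```

```text
now [ 459.3 -237.8   34.1   10.4] w 49.8 F [-1.  -0.3 -2.4] t 4.25
(460, -240.5, 11.5, 10.4) -> [0.0003 0.0028 0.0226 0.0001]
```

View pics/c3.png

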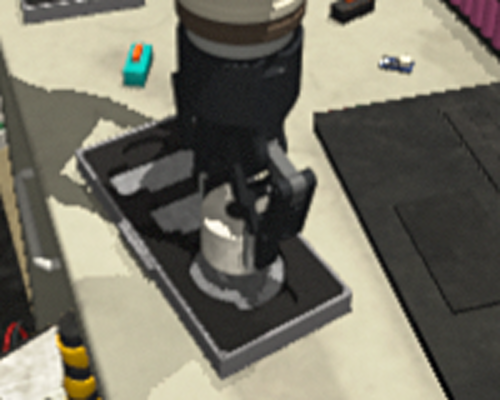

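The spool (230,235) hangs centred over the round pocket. I'll lower, open to about 62 mm and rise.

Request:
play_rows:
  deltas:
    - [[200,0,0.003,0.01,0],[200,0,0.003,0.02,0],[200,0,0.003,0.023,0],[200,0,0.003,0.023,0],[200,0,0.003,0.023,0]]

```text
clock: 4.92
tcp_pos: [460.6, -241.7, 12.4]
eef_rot: [-0.001, 0.996, 0.091, -0.002]
ft_force: [0.2, 0.6, -1.2]
gripper_width: 49.9
```

Request:
play_rows:
  deltas:
    - [[70,0,0,0,0],[70,0,0,0,0],[70,0,0,-0.03,0],[70,0,0,-0.07,0],[70,0,0,-0.08,0]]

```text
clock: 5.55
tcp_pos: [462.8, -243.4, 95.6]
eef_rot: [0.001, 0.996, 0.091, -0.0]
ft_force: [-0.6, -0.7, -0.1]
gripper_width: 61.7
```

```bash
python3 - <<'E'
from h import *
chain((688.5,37.1,80,13.6),(688.5,37.1,4,13.6))
E
```

```text
now [ 462.8 -243.4   95.6   10.4] w 61.7 F [-0.6 -0.7 -0.1] t 5.55
(688.5, 37.1, 80, 13.6) -> [ 0.2726 -0.2352  0.0156 -0.056 ]
(688.5, 37.1, 4, 13.6) -> [ 0.     0.     0.076 -0.   ]
```

Request:
play_rows:
  deltas:
    - [[110,0.2726,-0.235,0,-0.056],[110,0.2726,-0.235,0,-0.056],[110,0.2726,-0.235,0,-0.056],[110,0.2726,-0.235,0,-0.056],[110,0.2726,-0.235,0,-0.056]]

```text
clock: 6.18
tcp_pos: [659.2, 1.9, 93.9]
eef_rot: [0.001, 0.993, 0.118, -0.001]
ft_force: [1.1, -1.0, 0.2]
gripper_width: 48.8
```

```bash
python3 - <<'E'
from h import *
chain((688.5,37.1,60,13.6),(688.5,37.1,4,13.6))
E
```

```text
now [659.2   1.9  93.9  13.6] w 48.8 F [ 1.1 -1.   0.2] t 6.17
(688.5, 37.1, 60, 13.6) -> [ 0.0367 -0.0273  0.0339  0.0001]
(688.5, 37.1, 4, 13.6) -> [ 0.     0.     0.056 -0.   ]
```

Request:
play_rows:
  deltas:
    - [[110,0.0367,-0.0273,0.02,0],[110,0.0367,-0.0273,0.034,0],[110,0.0367,-0.0273,0.034,0],[110,0.0367,-0.0273,0.034,0]]

```text
clock: 6.68
tcp_pos: [688.2, 35.8, 60.2]
eef_rot: [0.001, 0.993, 0.118, -0.0]
ft_force: [0.5, 0.2, 0.8]
gripper_width: 48.5
```

```bash
python3 - <<'E'
from h import *
chain((688.5,37.1,4,13.6))
a=snapshot("side")[130:270,290:450];b=snapshot("side")[210:350,230:390]
cv2.imwrite("pics/c4.png",cv2.resize(np.hstack([a,b]),None,fx=2.5,fy=2.5,interpolation=cv2.INTER_CUBIC))
E
```

```text
now [688.2  35.8  60.2  13.5] w 48.5 F [0.5 0.2 0.8] t 6.67
(688.5, 37.1, 4, 13.6) -> [ 0.0006 -0.0012  0.0562 -0.0015]
```

View pics/c4.png

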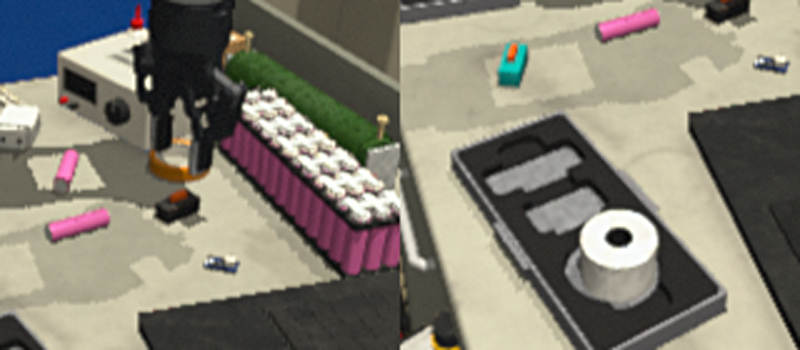

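The spool is in its pocket (620,260) and the fuse holder (178,205) is just below the fingers. Now I grip it.

Request:
play_rows:
  deltas:
    - [[110,0,-0.001,0.03,0],[110,0,-0.001,0.056,0],[110,0,-0.001,0.056,0],[255,0,-0.001,0.056,0],[255,0,-0.001,0.056,0]]

```text
clock: 7.4
tcp_pos: [690.3, 36.3, 7.7]
eef_rot: [0.002, 0.993, 0.118, 0.002]
ft_force: [0.2, -0.3, -0.5]
gripper_width: 18.2
```

Request:
play_rows:
  deltas:
    - [[255,0,0,0,0],[255,0,0,0,0],[255,0,0,0,0]]

```text
clock: 7.78
tcp_pos: [690.3, 36.3, 7.7]
eef_rot: [0.002, 0.993, 0.118, 0.002]
ft_force: [0.4, -0.4, -0.2]
gripper_width: 17.5
```

```bash
python3 - <<'E'
from h import *
chain((688.5,37.1,70,13.6),(448,-175.5,70,10.4))
E
```

```text
now [690.3  36.3   7.7  13.5] w 17.5 F [ 0.4 -0.4 -0.2] t 7.78
(688.5, 37.1, 70, 13.6) -> [-0.0015 -0.0012 -0.0623 -0.0016]
(448, -175.5, 70, 10.4) -> [-0.2837  0.1501 -0.      0.0559]
```

Request:
play_rows:
  deltas:
    - [[255,0,0,-0.04,0],[255,-0.02,0.01,-0.062,0],[255,-0.28,0.15,-0.062,0.056],[255,-0.28,0.15,-0.062,0.056],[255,-0.28,0.15,-0.062,0.056]]

```text
clock: 8.4
tcp_pos: [531.6, -103.9, 69.4]
eef_rot: [0.002, 0.996, 0.09, 0.002]
ft_force: [0.1, -0.8, -0.6]
gripper_width: 18.2
```

```bash
python3 - <<'E'
from h import *
chain((448,-175.5,70,10.4))
E
```

```text
now [ 531.6 -103.9   69.4   10.3] w 18.2 F [ 0.1 -0.8 -0.6] t 8.4
(448, -175.5, 70, 10.4) -> [-0.0951  0.0554 -0.0006 -0.0011]
```

Request:
play_rows:
  deltas:
    - [[255,-0.095,0.0554,0,0],[255,-0.095,0.0554,0,0],[255,-0.095,0.0554,0,0],[255,-0.095,0.0554,0.03,0],[255,-0.095,0.0554,0.035,0]]

```text
clock: 9.02
tcp_pos: [447.3, -174.1, 32.6]
eef_rot: [0.0, 0.996, 0.09, 0.001]
ft_force: [0.0, 0.5, -0.4]
gripper_width: 18.1
```

```bash
python3 - <<'E'
from h import *
chain((448,-175.5,14,10.4))
a=snapshot("side")[210:350,220:380]
cv2.imwrite("pics/c5.png",cv2.resize(a,None,fx=3,fy=3,interpolation=cv2.INTER_CUBIC))
E
```

```text
now [ 447.3 -174.1   32.6   10.4] w 18.1 F [ 0.   0.5 -0.4] t 9.03
(448, -175.5, 14, 10.4) -> [ 0.0004  0.0015  0.0186 -0.0006]
```

View pics/c5.png

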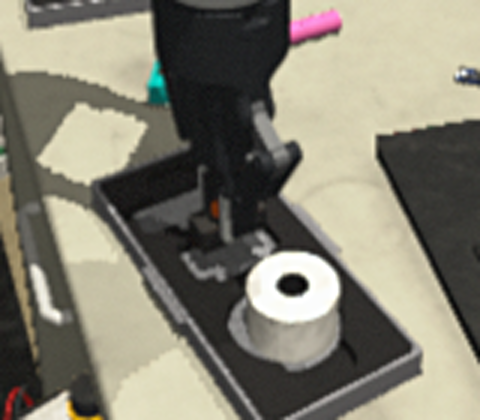

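The fuse holder is centred over its pocket (230,255). I'll lower it, open to about 35 mm and rise.

Request:
play_rows:
  deltas:
    - [[255,0,0.0015,0.01,0],[255,0,0.0015,0.0185,0],[255,0,0.0015,0.0185,0],[255,0,0.0015,0.0185,0]]

```text
clock: 9.57
tcp_pos: [448.0, -175.8, 14.4]
eef_rot: [0.001, 0.996, 0.091, 0.001]
ft_force: [0.3, -0.5, -0.1]
gripper_width: 18.0
```

Request:
play_rows:
  deltas:
    - [[155,0,0,0,0],[155,0,0,0,0],[155,0,0,-0.03,0],[155,0,0,-0.065,0],[155,0,0,-0.065,0]]

```text
clock: 10.2
tcp_pos: [449.9, -177.3, 82.4]
eef_rot: [0.003, 0.996, 0.091, 0.004]
ft_force: [0.3, -0.6, 0.1]
gripper_width: 33.8
```

```bash
python3 - <<'E'
from h import *
chain((585.2,42,75,6.5),(585.2,42,4,6.5))
E
```

```text
now [ 449.9 -177.3   82.4   10.4] w 33.8 F [ 0.3 -0.6  0.1] t 10.2
(585.2, 42, 75, 6.5) -> [ 0.1726 -0.1913  0.0074  0.0679]
(585.2, 42, 4, 6.5) -> [ 0.     0.     0.071 -0.   ]
```

Request:
play_rows:
  deltas:
    - [[120,0.1726,-0.1913,0.007,0.068],[120,0.1726,-0.1913,0.007,0.068],[120,0.1726,-0.1913,0.007,0.068],[120,0.1726,-0.1913,0.007,0.068],[120,0.1726,-0.1913,0.007,0.068]]

```text
clock: 10.82
tcp_pos: [585.8, 45.4, 74.1]
eef_rot: [0.002, 0.998, 0.059, 0.003]
ft_force: [-1.4, 0.2, -0.0]
gripper_width: 45.4
```

```bash
python3 - <<'E'
from h import *
chain((585.2,42,75,6.5),(585.2,42,4,6.5))
E
```

```text
now [585.8  45.4  74.1   6.8] w 45.4 F [-1.4  0.2 -0. ] t 10.82
(585.2, 42, 75, 6.5) -> [-0.001   0.0033 -0.0009  0.0044]
(585.2, 42, 4, 6.5) -> [ 0.     0.     0.071 -0.   ]
```

Request:
play_rows:
  deltas:
    - [[120,-0.001,0.002,0.035,0],[120,-0.001,0.002,0.069,0],[120,-0.001,0.002,0.069,0],[255,-0.001,0.002,0.069,0],[255,-0.001,0.002,0.069,0]]

```text
clock: 11.45
tcp_pos: [587.0, 42.6, 7.2]
eef_rot: [0.003, 0.998, 0.059, 0.005]
ft_force: [2.7, -0.4, 1.1]
gripper_width: 11.1
```

Request:
play_rows:
  deltas:
    - [[255,0,0,0,0],[255,0,0,0,0],[255,0,0,0,0]]

```text
clock: 11.82
tcp_pos: [587.1, 42.6, 7.4]
eef_rot: [0.003, 0.998, 0.059, 0.005]
ft_force: [0.2, 0.6, -0.4]
gripper_width: 10.8
```

```bash
python3 - <<'E'
from h import *
chain((439,-126,70,10.4))
E
```

```text
now [587.1  42.6   7.4   6.7] w 10.8 F [ 0.2  0.6 -0.4] t 11.82
(439, -126, 70, 10.4) -> [-0.1668  0.15   -0.0626 -0.064 ]
```

Request:
play_rows:
  deltas:
    - [[255,0,0,-0.04,0],[255,-0.02,0.02,-0.062,0],[255,-0.165,0.15,-0.062,-0.064],[255,-0.165,0.15,-0.062,-0.064],[255,-0.165,0.15,-0.062,-0.064]]

```text
clock: 12.45
tcp_pos: [443.6, -121.1, 68.8]
eef_rot: [0.003, 0.996, 0.091, 0.005]
ft_force: [0.1, -1.3, -0.5]
gripper_width: 11.2
```

```bash
python3 - <<'E'
from h import *
chain((440.5,-126,70,10.4))
E
```

```text
now [ 443.6 -121.1   68.8   10.4] w 11.2 F [ 0.1 -1.3 -0.5] t 12.45
(440.5, -126, 70, 10.4) -> [-0.004   0.0042 -0.0012  0.0008]
```

Request:
play_rows:
  deltas:
    - [[255,-0.004,0.005,0,0],[255,-0.004,0.005,0.03,0],[255,-0.004,0.005,0.04,0],[255,-0.004,0.005,0.04,0]]

```text
clock: 12.95
tcp_pos: [440.8, -126.1, 28.2]
eef_rot: [0.002, 0.996, 0.092, 0.004]
ft_force: [0.3, 0.1, -0.7]
gripper_width: 11.3
```

```bash
python3 - <<'E'
from h import *
chain((440.5,-126,14,10.4))
a=snapshot("side")[210:350,220:380]
cv2.imwrite("pics/c6.png",cv2.resize(a,None,fx=3,fy=3,interpolation=cv2.INTER_CUBIC))
E
```

```text
now [ 440.8 -126.1   28.2   10.5] w 11.3 F [ 0.3  0.1 -0.7] t 12.95
(440.5, -126, 14, 10.4) -> [-0.0003 -0.0002  0.0142  0.0019]
```

View pics/c6.png

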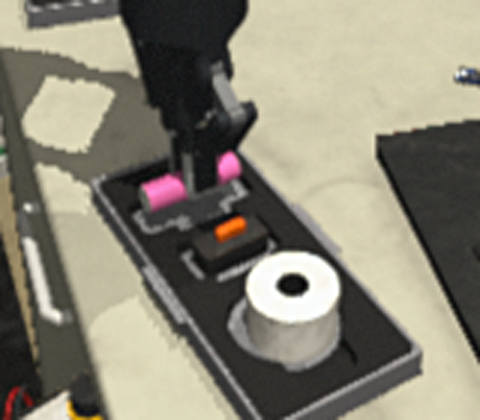

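The fuse holder is seated (228,245) and the cell is in line above its pocket (190,180). I'll lower, release and rise, then head for cell A.

Request:
play_rows:
  deltas:
    - [[255,0,0,0.008,0],[255,0,0,0.0145,0],[255,0,0,0.0145,0],[255,0,0,0.0145,0]]

```text
clock: 13.5
tcp_pos: [441.7, -126.6, 14.5]
eef_rot: [0.003, 0.996, 0.092, 0.005]
ft_force: [-0.6, -0.4, -0.9]
gripper_width: 10.9
```

Request:
play_rows:
  deltas:
    - [[165,0,0,0,0],[165,0,0,0,0],[165,0,0,-0.03,0],[165,0,0,-0.065,0],[165,0,0,-0.065,0]]

```text
clock: 14.12
tcp_pos: [443.3, -127.7, 82.4]
eef_rot: [0.005, 0.996, 0.092, 0.008]
ft_force: [0.2, -0.6, -0.7]
gripper_width: 30.1
```

```bash
python3 - <<'E'
from h import *
chain((613.8,145,75,59))
E
```

```text
now [ 443.3 -127.7   82.4   10.5] w 30.1 F [ 0.2 -0.6 -0.7] t 14.12
(613.8, 145, 75, 59) -> [ 0.2174 -0.237   0.0074 -0.8463]
```

Request:
play_rows:
  deltas:
    - [[120,0.217,-0.237,0.007,-0.85],[120,0.217,-0.237,0.007,-0.85],[120,0.217,-0.237,0.007,-0.85],[120,0.217,-0.237,0.007,-0.85],[120,0.217,-0.237,0.007,-0.85]]

```text
clock: 14.75
tcp_pos: [608.9, 139.2, 74.6]
eef_rot: [0.008, 0.868, 0.496, 0.004]
ft_force: [0.6, 0.2, 0.9]
gripper_width: 45.5
```

```bash
python3 - <<'E'
from h import *
chain((613.8,145,75,59))
E
```

```text
now [608.9 139.2  74.6  59.4] w 45.5 F [0.6 0.2 0.9] t 14.75
(613.8, 145, 75, 59) -> [ 0.0075  0.0013 -0.0004  0.0078]
```

Request:
play_rows:
  deltas:
    - [[120,0.006,0.001,0.02,0],[120,0.006,0.001,0.06,0],[120,0.006,0.001,0.07,0],[120,0.006,0.001,0.07,0],[255,0.006,0.001,0.07,0]]

```text
clock: 15.38
tcp_pos: [615.1, 143.0, 6.3]
eef_rot: [0.008, 0.868, 0.496, 0.006]
ft_force: [0.2, 0.3, 0.2]
gripper_width: 28.3
```

Request:
play_rows:
  deltas:
    - [[255,0,0,0,0],[255,0,0,0,0],[255,0,0,0,0],[255,0,0,0,0]]

```text
clock: 15.88
tcp_pos: [616.2, 143.0, 7.7]
eef_rot: [0.009, 0.868, 0.496, 0.007]
ft_force: [-0.9, -0.2, 5.8]
gripper_width: 11.3
```

```bash
python3 - <<'E'
from h import *
chain((439.5,255,70,-4.3))
E
```

```text
now [616.2 143.    7.7  59.4] w 11.3 F [-0.9 -0.2  5.8] t 15.88
(439.5, 255, 70, -4.3) -> [ 0.0066 -0.2091 -0.0623  1.1122]
```

Request:
play_rows:
  deltas:
    - [[255,0,0,-0.04,0],[255,0,-0.02,-0.062,0],[255,0.0066,-0.209,-0.062,1.11],[255,0.0066,-0.209,-0.062,1.11],[255,0.0066,-0.209,-0.062,1.11]]

```text
clock: 16.5
tcp_pos: [438.7, 254.9, 65.1]
eef_rot: [0.006, 0.972, 0.233, 0.009]
ft_force: [0.4, 0.9, 0.7]
gripper_width: 11.2
```

```bash
python3 - <<'E'
from h import *
chain((440,255,70,-4.3))
E
```

```text
now [438.7 254.9  65.1  27. ] w 11.2 F [0.4 0.9 0.7] t 16.5
(440, 255, 70, -4.3) -> [ 1.200e-03  5.000e-04 -4.900e-03  5.459e-01]
```

Request:
play_rows:
  deltas:
    - [[255,0.001,0,0,0.546],[255,0.001,0,0,0.546],[255,0.001,0,0,0.546],[255,0.001,0,0.01,0.546],[255,0.001,0,0.035,0.546]]

```text
clock: 17.12
tcp_pos: [441.3, 255.3, 30.3]
eef_rot: [0.003, 0.999, -0.036, 0.011]
ft_force: [0.3, 0.3, -0.5]
gripper_width: 11.0
```

```bash
python3 - <<'E'
from h import *
chain((441.5,255,14,-4.3))
a=snapshot("side")[140:240,200:320]
cv2.imwrite("pics/c7.png",cv2.resize(a,None,fx=4,fy=4,interpolation=cv2.INTER_CUBIC))
E
```

```text
now [441.3 255.3  30.3  -4.1] w 11.0 F [ 0.3  0.3 -0.5] t 17.12
(441.5, 255, 14, -4.3) -> [0.0002 0.0003 0.0163 0.0036]
```

View pics/c7.png

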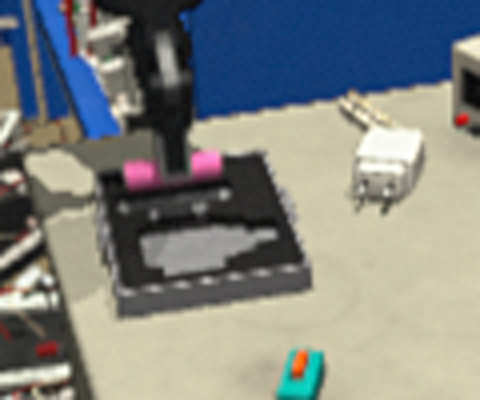

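The cell (172,170) is held level over the cell pocket (172,205), and the charger is undisturbed at (388,160). I'll lower and release.

Request:
play_rows:
  deltas:
    - [[255,0,0,0.008,0],[255,0,0,0.016,0],[255,0,0,0.0165,0],[255,0,0,0.0165,0]]

```text
clock: 17.68
tcp_pos: [437.8, 253.9, 13.5]
eef_rot: [0.006, 0.999, -0.035, 0.006]
ft_force: [-18.0, -6.9, 40.7]
gripper_width: 10.8
```

Request:
play_rows:
  deltas:
    - [[165,0,0,0,0],[165,0,0,0,0],[165,0,0,-0.03,0],[165,0,0,-0.065,0],[165,0,0,-0.065,0]]

```text
clock: 18.3
tcp_pos: [439.4, 255.4, 81.0]
eef_rot: [0.005, 0.999, -0.035, 0.009]
ft_force: [0.8, -0.4, -0.1]
gripper_width: 30.3
```

```bash
python3 - <<'E'
from h import *
chain((596.2,250.6,80,59))
E
```

```text
now [439.4 255.4  81.   -4. ] w 30.3 F [ 0.8 -0.4 -0.1] t 18.3
(596.2, 250.6, 80, 59) -> [ 1.5670e-01 -6.1000e-03  1.0000e-03 -1.0991e+00]
```

The force reached 41 N on the way down, so I'm looking before going on.

Request:
play_rows:
  deltas:
    - [[70,0.157,-0.006,0,-1.1],[70,0.157,-0.006,0,-1.1],[70,0.157,-0.006,0,-1.1],[70,0.157,-0.006,0,-1.1],[70,0.157,-0.006,0,-1.1]]

```text
clock: 18.92
tcp_pos: [595.9, 250.1, 81.4]
eef_rot: [0.008, 0.906, 0.423, 0.004]
ft_force: [-0.7, 0.2, 0.0]
gripper_width: 62.2
```

```bash
python3 - <<'E'
from h import *
chain((596.2,250.6,80,59))
t=snapshot("top");s=snapshot("side")
for n,im,b in (("top",t,(222,235,282,278)),("top",t,(352,230,440,275)),("side",s,(225,175,275,215)),("side",s,(262,260,350,340))):
    h=cv2.cvtColor(im,cv2.COLOR_BGR2HSV).astype(int);m=(h[...,0]>140)&(h[...,0]<175)&(h[...,1]>70)
    o=np.zeros(m.shape,bool);x0,y0,x1,y1=b;o[y0:y1,x0:x1]=m[y0:y1,x0:x1]
    for r in rect(o,n,15): print(n,*r)
a=cv2.resize(s[165:225,215:305],None,fx=4,fy=4,interpolation=cv2.INTER_CUBIC)
b=cv2.resize(t[225:285,215:305],None,fx=4,fy=4,interpolation=cv2.INTER_CUBIC)
cv2.imwrite("pics/c8.png",np.hstack([a,b]))
E
```

```text
now [595.9 250.1  81.4  50.1] w 62.2 F [-0.7  0.2  0. ] t 18.93
(596.2, 250.6, 80, 59) -> [ 6.00e-04 -1.00e-04  1.40e-03 -1.56e-01]
top [373. 255.] [ 440.2 -128. ] [61.7 18. ] 10.3
side [242. 188.] [437.9 258.5] [66.7 47.7] -5.0
side [284. 276.] [ 440.5 -125.8] [72.1 30. ] 11.1
```

View pics/c8.png

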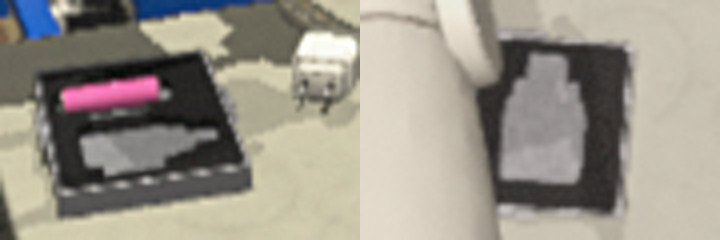

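The cell lies in its pocket, seemingly a little towards -x (110,92). The arm hides it from above, so I'll check again later. Now the charger.

Request:
play_rows:
  deltas:
    - [[70,0,0,0,-0.156],[70,0,0,0.03,-0.156],[70,0,0,0.065,-0.156],[70,0,0,0.076,-0.156],[70,0,0,0.076,-0.156]]

```text
clock: 19.65
tcp_pos: [595.9, 249.2, 4.8]
eef_rot: [0.008, 0.872, 0.489, 0.002]
ft_force: [0.5, 0.5, 0.4]
gripper_width: 61.9
```

Request:
play_rows:
  deltas:
    - [[200,0,0,0,0],[200,0,0,0,0],[200,0,0,0,0],[200,0,0,0,0],[200,0,0,0,0]]

```text
clock: 20.27
tcp_pos: [597.5, 249.6, 6.8]
eef_rot: [0.009, 0.872, 0.489, 0.004]
ft_force: [0.3, -0.2, 6.6]
gripper_width: 42.6
```

```bash
python3 - <<'E'
from h import *
chain((434.8,191.5,70,175.8))
E
```

```text
now [597.5 249.6   6.8  58.6] w 42.6 F [ 0.3 -0.2  6.6] t 20.27
(434.8, 191.5, 70, 175.8) -> [-0.1344 -0.1085 -0.0632 -2.0458]
```

Request:
play_rows:
  deltas:
    - [[200,0,0,-0.04,0],[200,0,0,-0.062,-0.15],[200,-0.134,-0.108,-0.062,-2.0],[200,-0.134,-0.108,-0.062,-2.0],[200,-0.134,-0.108,-0.062,-2.0]]

```text
clock: 20.9
tcp_pos: [431.6, 191.5, 66.2]
eef_rot: [0.009, 0.644, 0.765, 0.0]
ft_force: [0.3, -0.9, -0.7]
gripper_width: 42.7
```

```bash
python3 - <<'E'
from h import *
chain((434.8,191.5,68,175.8))
E
```

```text
now [431.6 191.5  66.2  99.8] w 42.7 F [ 0.3 -0.9 -0.7] t 20.9
(434.8, 191.5, 68, 175.8) -> [-5.0000e-04  3.2000e-03 -1.8000e-03 -1.3272e+00]
```

Request:
play_rows:
  deltas:
    - [[200,0,0.003,0,-1.327],[200,0,0.003,0,-1.327],[200,0,0.003,0,-1.327],[200,0,0.003,0,-1.327],[200,0,0.003,0,-1.327]]

```text
clock: 21.52
tcp_pos: [434.2, 191.9, 66.1]
eef_rot: [0.008, 0.229, 0.973, -0.004]
ft_force: [0.0, 0.3, -0.4]
gripper_width: 43.0
```

Request:
play_rows:
  deltas:
    - [[200,0,0,0,-0.4],[200,0,0,0,-0.4],[200,0,0,0,-0.4]]

```text
clock: 21.9
tcp_pos: [433.9, 191.8, 66.0]
eef_rot: [0.007, 0.032, 0.999, -0.005]
ft_force: [0.9, 0.6, -0.6]
gripper_width: 42.8
```

```bash
python3 - <<'E'
from h import *
chain((434.8,191.5,35,175.8))
a=snapshot("side")[145:235,200:320]
cv2.imwrite("pics/c9.png",cv2.resize(a,None,fx=4,fy=4,interpolation=cv2.INTER_CUBIC))
E
```

```text
now [433.9 191.8  66.  176.4] w 42.8 F [ 0.9  0.6 -0.6] t 21.9
(434.8, 191.5, 35, 175.8) -> [-0.001  -0.0003  0.031   0.0098]
```

View pics/c9.png

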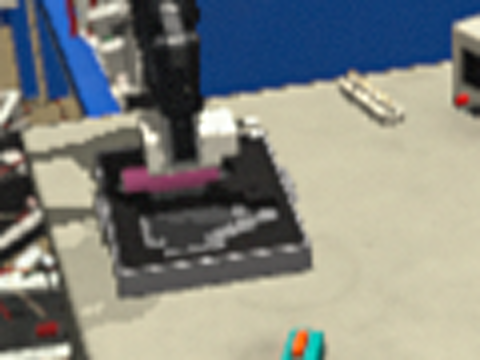

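```bash
python3 - <<'E'
from h import *
c=np.array([433.9,191.8]);a=np.radians(-4);ux=np.array([np.cos(a),np.sin(a)]);uy=np.array([-ux[1],ux[0]])
for nm,x in (("back",-22.5),("front",22.5),("pins",52.5)):
    for z in (59,89):
        p=np.r_[c+ux*x-uy*22,z];q=w2p("side",p)[0];print(nm,z,((q-[200,145])*4).round())
E
```

```text
back 59 [149. 179.]
back 89 [144. 136.]
front 59 [220. 169.]
front 89 [217. 127.]
pins 59 [267. 163.]
pins 89 [264. 120.]
```

The charger is held with its pins towards +x (262,125), about 2 mm behind nominal. I'll lower in two stages while watching the force.

Request:
play_rows:
  deltas:
    - [[200,-0.002,-0.0005,0,0.01],[200,-0.002,-0.0005,0.02,0.01],[200,-0.002,-0.0005,0.035,0.01],[200,-0.002,-0.0005,0.044,0.01],[200,-0.002,-0.0005,0.044,0.01]]

```text
clock: 22.58
tcp_pos: [435.8, 190.6, 21.3]
eef_rot: [0.006, 0.037, 0.999, -0.005]
ft_force: [-0.1, 0.9, -0.4]
gripper_width: 42.7
```

Request:
play_rows:
  deltas:
    - [[200,0,0,0.004,0],[200,0,0,0.0075,0],[200,0,0,0.0075,0]]

```text
clock: 22.95
tcp_pos: [435.8, 190.5, 13.7]
eef_rot: [0.006, 0.037, 0.999, -0.005]
ft_force: [0.1, 0.2, -1.0]
gripper_width: 42.9
```

```bash
python3 - <<'E'
from h import *
chain((436,191.4,13.5,175.8))
E
```

```text
now [435.8 190.5  13.7 175.7] w 42.9 F [ 0.1  0.2 -1. ] t 22.95
(436, 191.4, 13.5, 175.8) -> [-0.0001  0.0009  0.0002 -0.001 ]
```

Request:
play_rows:
  deltas:
    - [[200,0,0,0.001,0],[95,0,0,0.001,0],[95,0,0,0.001,0],[95,0,0,-0.03,0],[95,0,0,-0.08,0]]

```text
clock: 23.58
tcp_pos: [433.2, 191.1, 93.1]
eef_rot: [0.004, 0.037, 0.999, -0.006]
ft_force: [0.7, 0.6, 0.6]
gripper_width: 53.5
```

Request:
play_rows:
  deltas:
    - [[95,0,0,-0.06,0],[95,0,0.0,-0.08,0],[95,0,0.2,-0.08,0],[95,0,0.2,-0.08,0],[95,0,0.2,-0.08,0]]

```text
clock: 24.2
tcp_pos: [446.7, 380.9, 171.1]
eef_rot: [0.004, 0.037, 0.999, -0.006]
ft_force: [1.1, -0.4, 0.8]
gripper_width: 53.4
```

```bash
python3 - <<'E'
from h import *
chain((330,40,160,175))
t=snapshot("top");s=snapshot("side")
a=cv2.resize(s[160:220,215:305],None,fx=4,fy=4,interpolation=cv2.INTER_CUBIC)
b=cv2.resize(t[225:285,215:305],None,fx=4,fy=4,interpolation=cv2.INTER_CUBIC)
cv2.imwrite("pics/c10.png",np.hstack([a,b]))
E
```

```text
now [446.7 380.9 171.1 175.7] w 53.4 F [ 1.1 -0.4  0.8] t 24.2
(330, 40, 160, 175) -> [ 0.0909 -0.3487  0.0111  0.0125]
```

View pics/c10.png

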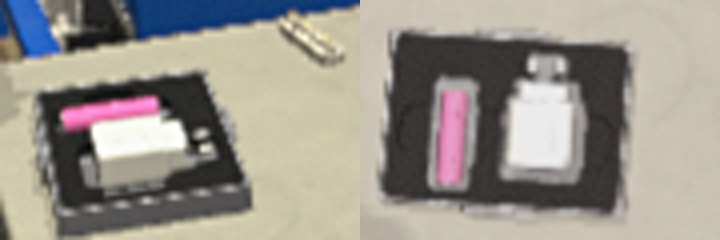

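Both charger-tray parts lie in their pockets: cell (452,135) and charger (543,130) with its plug towards the narrow end. Measuring all five in tray frames.

```bash
python3 - <<'E'
from h import *
t=snapshot("top");s=snapshot("side")
# tray frames from pocket centres: (cell pocket world, x-axis deg, cell pocket local)
T={"C":((439.5,255),-4.3,(-10,38)),"P":((439,-126),10.4,(0,66.5))}
def loc(w,k):
    o,a,l=T[k];a=np.radians(a);d=np.array(w[:2])-o
    return np.round([d[0]*np.cos(a)+d[1]*np.sin(a)+l[0],-d[0]*np.sin(a)+d[1]*np.cos(a)+l[1]],1)
def go(nm,k,im,n,f,b,z):
    h=cv2.cvtColor(im,cv2.COLOR_BGR2HSV).astype(int);m=f(*[h[...,i] for i in range(3)]);o=np.zeros(m.shape,bool);x0,y0,x1,y1=b;o[y0:y1,x0:x1]=m[y0:y1,x0:x1]
    for r in rect(o,n,z): print(nm,n,loc(r[1],k),r[2],r[3])
pink=lambda H,S,V:(H>140)&(H<175)&(S>70)
wh=lambda H,S,V:(V>215)&(S<30)
og=lambda H,S,V:(S>150)&(H<20)
for z in (11,15,19): go(f"cell z{z}","C",t,"top",pink,(222,235,282,278),z)
for z in (11,15,19): go(f"cell z{z}","C",s,"side",pink,(225,175,275,215),z)
go("charger","C",t,"top",wh,(222,238,282,275),36)
go("cell","P",t,"top",pink,(352,230,440,275),15);go("cell","P",s,"side",pink,(262,260,350,340),15)
go("spool","P",t,"top",wh,(395,230,430,262),40);go("spool","P",s,"side",wh,(295,285,340,330),40)
go("fuse top","P",t,"top",og,(378,240,402,265),32);go("fuse","P",s,"side",og,(280,270,315,310),32)
i=lambda im,b:cv2.resize(im[b[1]:b[3],b[0]:b[2]],(400,260),interpolation=cv2.INTER_CUBIC)
cv2.imwrite("pics/c11.png",np.hstack([i(t,(345,222,445,287)),i(s,(240,250,370,335))]))
E
```

```text
cell z11 top [-12.2  37.1] [62.4 18.1] -3.6
cell z15 top [-12.4  36.5] [62.2 18.1] -3.6
cell z19 top [-12.4  35.8] [62. 18.] -3.6
cell z11 side [-11.4  50.6] [67.8 41. ] -3.7
cell z15 side [-11.9  43.1] [67.3 40.7] -3.7
cell z19 side [-12.5  35.5] [66.8 40.4] -3.7
charger top [ -0.4 -28. ] [54.2 39.2] -5.5
cell top [ 0.8 64.5] [61.6 17.9] 9.8
cell side [ 1.6 66.7] [71.9 30. ] 10.5
spool top [  4.1 -52.6] [48.3 44.6] 88.5
spool side [  2.2 -52.1] [49.8 49.1] 68.9
fuse side [-2.  13.6] [21.9 12.9] 15.5
```

View pics/c11.png

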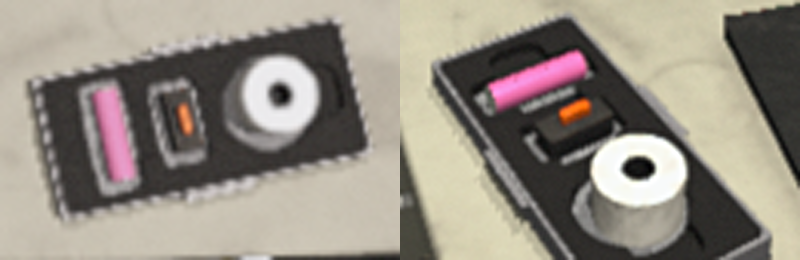

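```bash
python3 - <<'E'
from h import *
s=snapshot("side");h=cv2.cvtColor(s,cv2.COLOR_BGR2HSV).astype(int)
m=(h[...,0]>135)&(h[...,0]<178)&(h[...,1]>50)
org=get_calibration("side")["origin"]
for nm,cen,ang in (("C",(439.5-2.4*.997,255-1.5),-3.6),("P",(440.2,-127.5),10)):
    a=np.radians(ang);ax=np.array([np.cos(a),np.sin(a),0])
    for o in (-25,-12,0,12,25):
        r=[]
        for z in (15,19,23):
            p=np.r_[cen,z]+ax*o;v=p-org;v-=v@ax*ax;n=np.cross(ax,v);n/=np.linalg.norm(n)
            n*=np.sign(n[2]);q=w2p("side",p+9*n)[0];r.append(q[1])
        col=int(round(q[0]));rows=np.where(m[150:345,col])[0]+150;lo=[x for x in rows if abs(x-q[1])<25]
        print(nm,o,"expected top row z15/19/23",np.round(r,1),"seen",min(lo))
E
```

```text
C -25 expected top row z15/19/23 [186.7 185.4 184.1] seen 186
C -12 expected top row z15/19/23 [186.  184.7 183.5] seen 185
C 0 expected top row z15/19/23 [185.4 184.1 182.8] seen 185
C 12 expected top row z15/19/23 [184.8 183.5 182.2] seen 184
C 25 expected top row z15/19/23 [184.2 182.9 181.6] seen 183
P -25 expected top row z15/19/23 [276.1 274.5 272.9] seen 275
P -12 expected top row z15/19/23 [273.8 272.2 270.6] seen 273
P 0 expected top row z15/19/23 [271.6 270.1 268.5] seen 271
P 12 expected top row z15/19/23 [269.5 268.  266.4] seen 268
P 25 expected top row z15/19/23 [267.3 265.7 264.1] seen 266
```

Both cells lie flat at floor height and match each other. The robot is clear, so I'm handing in.

```bash
python3 -c "
from rig import *
print(hand_in())"
```

```text
the job is handed in; nothing more can be done
None
```

I placed all five parts in their pockets and handed the job in at about 24 s of the 109 s allowed. The smaller tray has a cell and the charger with its pins in the narrow end. The larger tray has the other cell, the fuse holder and the spool.

The last camera checks put every part inside its 12 mm tolerance, with the gripper raised clear of everything. The offsets below are from the pocket centres, and the pocket positions themselves are only good to about 2 mm.

| Part | Offset from pocket centre (tray x, y) |
|---|---|
| Cell, smaller tray | about (-2, -1) mm, 3.6 mm less in y than its pocket centre at most |
| Cell, larger tray | about (1, -1) mm |
| Charger | about (3 to 5, -2) mm |
| Fuse holder | about (-2, -3) mm, from the orange fuse in the side view only |
| Spool | about (3, -3) mm |

- **Force spike:** lowering the cell into the smaller tray peaked at about 41 N of wrist force. It came on while the held cell was going into the pocket. The cell ended up seated about 2 mm off centre, and the wrist limit is 120 N.
- **Cell height check:** the two camera views first disagreed by about 6 mm on that cell's y, because the charger partly hides it from the side. A check of its upper edge fitted both cells lying on their pocket floors, to within about 1 pixel (roughly 2 to 4 mm).
- **Not checked separately:** I did not measure the heights of the charger, fuse holder and spool. They look seated in the pictures.

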